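Sort left- and right-hand shelf brackets into their trays by sliding them

ROBOT

A 6-joint arm with a two-finger parallel gripper is mounted at the origin on the work surface. World frame = base frame: x ahead of the robot, y to its left, z up, the work surface at z = 0. Lengths are in m, angles in rad, forces in N, time in s.
With the tool pointing down it reaches from about 0.35 to 0.85 m from the base axis. Payload 8.1 kg.
Tool frame: the origin (TCP) lies on the mounting face of the last link; the fingertips stand 186 mm ahead of it and the grasp point (between the pads) lies 167 mm ahead of it; y points along the fingers, x is the direction in which the jaws open and shut, and the axes are right-handed (so a half turn about y gives the same grasp; the last joint's range is limited). The gripper opens to 93 mm and grips with 3 to 60 N. Pads are 15 mm wide; open, the fingers measure 128 mm over their backs; the gripper's body (75 mm by 188 mm) begins 65 mm behind the grasp point.
Start: joints at [-1.349, 0.13, 1.488, -0, 1.523, -0.085], TCP at [0.181, -0.572, 0.405] pointing down, gripper open.
Joint ranges: [-2.96, 2.96], [-0.89, 2.26], [0.02, 2.5], [-1.34, 4.48], [0, 2.73], [-2.66, 2.66]. Speed limits (rad/s): [2.39, 2.39, 2.79, 3.14, 3.14, 3.14].

INTERFACE

Orientations are given as a rotation vector (axis times angle).
In Python, from plant import robot, imaging gives the robot as it stands.
- The arm moves only by the shell command python3 -m inch 'ROWS' [OPENING] [FORCE]. ROWS is JSON, a list of rows, each an object of numbers: "x", "y", "z": the shift along the tool's x, y, z in mm; "twist": the turn about the tool's y in rad. In form: [{"x": .., "y": .., "z": .., "twist": ..}, ...]. A call has 1 to 12 rows; each row shifts and turns the commanded pose from where the row before left it, along the tool's axes as they then stand; what a row does not reach is not made up. A row lasts 1/10 s, in which the tool goes at most 50 mm and 8.59 degrees, less where a joint would pass 70% of its speed; a pose out of reach is approached as far as the arm can. A call with a gripper value outside its range is refused whole. OPENING is the gripper command: -1 is shut, 1 is fully open, values between are in proportion, set as the call begins (- or left out, the last holds). The fingers move at their own pace and stop on an object; FORCE is the grip in N (left out, the last holds). Time passes only in rows, so rows that do not move let the fingers close. It gives the time, the measured TCP pose, the force and the opening at its end, in the units of the state.
- robot.read_state(): the state, without advancing time (a new reading comes with each control period).
- imaging.read_camera(name): name is "side" or "top"; returns a dict with "color" (384x512x3 uint8, red, green, blue), "depth" (384x512 float32, m along the optical axis (not along the pixel's ray), 0 where there is no reading), "fx", "fy", "cx", "cy" (pixels), "k1" (the pictures are not rectified: a ray, as slopes to the right and down, at radius r is drawn at 1 + k1 r^2 times it, then the intrinsics apply), "rvec" (rotation vector, rad) and "tvec" (3), from world to camera coordinates, as OpenCV has them. Camera axes: x right, y down, z forward; pixel columns grow to the right and rows downward; lengths in m; the calibration is good to about 2 mm. A picture is of the moment at which its call begins.
- robot.close_job(): hands the job in, once; it reports no verdict.
The state is a dict: "t": time; "q": joint angles; "dq": joint speeds; "joint_torque": joint torques, N m; "tool_pos": TCP position; "orientation": TCP orientation; "force": force on the tool from outside, world axes, zero at the start; "wrist_torque": the same for the moment, N m; "opening": finger opening in m.
Only numpy, scipy, OpenCV 4.12 (cv2) and the standard library are available. Lean on these libraries where they do the work, as an engineer would, in place of code of your own. Each camera call takes 0.05 s, during which the arm holds its last target.

TASK

Sort the three loose steel shelf brackets on the desk into the two open-sided trays: each goes into the tray whose sample block, just behind the tray's back wall, carries a bracket of the same hand, not its mirror image. Slide them flat over the desk, without lifting or tipping them, until each lies wholly inside its tray, and leave everything else on the desk where it is.

Things in the scene. Friction and masses are not known exactly. Their poses are not given: they have to be found in the camera images.
- left_1: Loose left-hand steel bracket, 90 g, lying flat. Base plate x -35..35, y -15..15 mm, 4 mm thick; upright flange on its +y edge, y 11..15 mm, all 70 mm long, top 28 mm over the desk; toe tab, 4 mm thick, x -35..-11, to y = -50 mm. From above, flange at the top, the toe hangs at the left end. Origin: underside, centre of the base plate. x axis within 0.3 rad of world x, either way.
- left_1_heel (a point): Point on left_1, 2 mm above its underside: outer corner of the flange at the toe's end, at x = -35, y = 15 mm of the bracket.
- left_1_tail (a point): Point on left_1, 2 mm above its underside: outer corner of the flange at the other end, at x = 35, y = 15 mm of the bracket.
- left_1_toe (a point): Point on left_1, 2 mm above its underside: outermost corner of the toe's tip, at x = -35, y = -50 mm of the bracket.
- left_2: Loose left-hand steel bracket, 90 g, lying flat. Base plate x -35..35, y -15..15 mm, 4 mm thick; upright flange on its +y edge, y 11..15 mm, all 70 mm long, top 28 mm over the desk; toe tab, 4 mm thick, x -35..-11, to y = -50 mm. From above, flange at the top, the toe hangs at the left end. Origin: underside, centre of the base plate. x axis within 0.3 rad of world x, either way.
- left_2_heel (a point): Point on left_2, 2 mm above its underside: outer corner of the flange at the toe's end, at x = -35, y = 15 mm of the bracket.
- left_2_tail (a point): Point on left_2, 2 mm above its underside: outer corner of the flange at the other end, at x = 35, y = 15 mm of the bracket.
- left_2_toe (a point): Point on left_2, 2 mm above its underside: outermost corner of the toe's tip, at x = -35, y = -50 mm of the bracket.
- right_1: Loose right-hand steel bracket, 90 g, lying flat. Base plate x -35..35, y -15..15 mm, 4 mm thick; upright flange on its +y edge, y 11..15 mm, all 70 mm long, top 28 mm over the desk; toe tab, 4 mm thick, x 11..35, to y = -50 mm. From above, flange at the top, the toe hangs at the right end. Origin: underside, centre of the base plate. x axis within 0.3 rad of world x, either way.
- right_1_heel (a point): Point on right_1, 2 mm above its underside: outer corner of the flange at the toe's end, at x = 35, y = 15 mm of the bracket.
- right_1_tail (a point): Point on right_1, 2 mm above its underside: outer corner of the flange at the other end, at x = -35, y = 15 mm of the bracket.
- right_1_toe (a point): Point on right_1, 2 mm above its underside: outermost corner of the toe's tip, at x = 35, y = -50 mm of the bracket.
- tray_a: Grey tray fixed on the desk's left. Inside 330 (x) by 130 mm (y); walls 5 mm thick, 25 mm high, at both x ends and the +y side; the whole -y side, towards the brackets, is open, at y = -65 mm of the tray. Floor level with the desk, no lip (a dark liner marks it). Origin: centre of the inside, on the desk.
- tray_b: Grey tray fixed on the desk's right. Inside 330 (x) by 130 mm (y); walls 5 mm thick, 25 mm high, at both x ends and the -y side; the whole +y side, towards the brackets, is open, at y = 65 mm of the tray. Floor level with the desk, no lip (a dark liner marks it). Origin: centre of the inside, on the desk.
- sample_left: Fixed wooden block 90 x 70 x 30 mm with a left-hand sample bracket, like the loose ones, fixed flat on top (58 mm high in all). It stands just outside the back wall of one of the trays, 120 to 135 mm from that tray's centre, and shows which hand that tray takes; which tray changes. Origin: centre of the block's underside. It stays put.
- sample_right: Fixed wooden block 90 x 70 x 30 mm with a right-hand sample bracket, like the loose ones, fixed flat on top (58 mm high in all). It stands just outside the back wall of one of the trays, 120 to 135 mm from that tray's centre, and shows which hand that tray takes; which tray changes. Origin: centre of the block's underside. It stays put.
- tape_roll: Bystander: clear tape roll, 64 mm across, 20 mm high, hole 44 mm, lying flat beyond the far end of the brackets' row. Origin: centre of its underside.
- eraser: Bystander: white eraser, 45 x 20 x 12 mm, on the robot's side of the brackets, to the left. Origin: centre of its underside.
- clip_dish: Bystander: black round dish, 52 mm across, 24 mm high, beyond the far end of the brackets' row. Origin: centre of its underside.
- pencil: Bystander: yellow pencil lying flat, 126 x 8 x 8 mm, on the robot's side of the brackets, to the right; origin under the middle, x along it.
- phone: Bystander: black phone lying flat, 150 x 72 x 9 mm, to the right of the right-hand tray. Origin: centre of its underside.
- mug: Bystander: white mug, 80 mm across, 90 mm high, to the left of the left-hand tray. Origin: centre of its underside.

How it is judged:
At the end, for the whole second after the job is handed in: All three brackets lie flat and at rest on the floor of the tray with the sample of their own hand (tilt under 0.1 rad, origin under 4 mm high), wholly past the tray's open side: the heel, tail and toe corners may stick out by at most 3 mm (((horizontal distance between sample_left and tray_a below 0.3 m and x of left_1 in the frame of tray_a between -0.165 and 0.165 m and y of left_1 in the frame of tray_a below 0.065 m and y of each of left_1_heel, left_1_tail, left_1_toe in the frame of tray_a above -0.068 m) or (horizontal distance between sample_left and tray_b below 0.3 m and x of left_1 in the frame of tray_b between -0.165 and 0.165 m and y of left_1 in the frame of tray_b above -0.065 m and y of each of left_1_heel, left_1_tail, left_1_toe in the frame of tray_b below 0.068 m)) and linear speed of each of left_1, left_2, right_1 below 0.02 m/s and angle between each of left_1, left_2, right_1's own z axis and vertical below 0.1 rad and height (world z) of each of left_1, left_2, right_1 below 0.004 m and ((horizontal distance between sample_left and tray_a below 0.3 m and x of left_2 in the frame of tray_a between -0.165 and 0.165 m and y of left_2 in the frame of tray_a below 0.065 m and y of each of left_2_heel, left_2_tail, left_2_toe in the frame of tray_a above -0.068 m) or (horizontal distance between sample_left and tray_b below 0.3 m and x of left_2 in the frame of tray_b between -0.165 and 0.165 m and y of left_2 in the frame of tray_b above -0.065 m and y of each of left_2_heel, left_2_tail, left_2_toe in the frame of tray_b below 0.068 m)) and ((horizontal distance between sample_right and tray_a below 0.3 m and x of right_1 in the frame of tray_a between -0.165 and 0.165 m and y of right_1 in the frame of tray_a below 0.065 m and y of each of right_1_heel, right_1_tail, right_1_toe in the frame of tray_a above -0.068 m) or (horizontal distance between sample_right and tray_b below 0.3 m and x of right_1 in the frame of tray_b between -0.165 and 0.165 m and y of right_1 in the frame of tray_b above -0.065 m and y of each of right_1_heel, right_1_tail, right_1_toe in the frame of tray_b below 0.068 m))); the robot touches nothing.
It fails at once if a bracket is lifted more than 12 mm off the desk or tipped by more than 0.3 rad (height (world z) of any of left_1, left_2, right_1 above 0.012 m or angle between any of left_1, left_2, right_1's own z axis and vertical above 0.3 rad).
It fails at once if a bystander is moved by more than 30 mm (distance of any of tape_roll, eraser, clip_dish, pencil, phone, mug from where it was at the start of the episode above 0.03 m).
It also fails if it takes over 64 s, if anything falls off the work surface, if the arm or the gripper's body presses on something with over 40 N, if the wrist force passes 120 N, or if a joint passes its speed limit or range.

## Working session

There is one attempt and no reset: what is moved stays moved. The work goes in short steps, Python scripts to look and compute and a shell command to move; the robot and the scene stay as the last step left them, time stands still between calls to the robot, and variables do not carry over. Pictures are saved under pics/ and viewed, and the job is handed in when it is done.

```bash
mkdir -p pics; ls; cat > h.py <<'E'
import numpy as np,cv2
from plant import robot,imaging
def shot(name,fn):
    c=imaging.read_camera(name); cv2.imwrite('pics/'+fn,c['color'][:,:,::-1]); np.savez('pics/'+fn[:-4]+'.npz',**c); return c
def px2w(c,uv,z=None):
    """pixels -> world on plane z"""
    uv=np.atleast_2d(np.float64(uv)); K=np.array([[c['fx'],0,c['cx']],[0,c['fy'],c['cy']],[0,0,1]],float)
    n=cv2.undistortPoints(uv.reshape(-1,1,2),K,np.array([c['k1'],0,0,0,0.])).reshape(-1,2)
    R=cv2.Rodrigues(np.float64(c['rvec']))[0]; t=np.float64(c['tvec']).ravel()
    o=-R.T@t; d=np.c_[n,np.ones(len(n))]@R
    return o+d*((z-o[2])/d[:,2])[:,None]
def w2px(c,P):
    K=np.array([[c['fx'],0,c['cx']],[0,c['fy'],c['cy']],[0,0,1]],float)
    return cv2.projectPoints(np.float64(P).reshape(-1,1,3),np.float64(c['rvec']),np.float64(c['tvec']),K,np.array([c['k1'],0,0,0,0.]))[0].reshape(-1,2)
def cloud(c):
    v,u=np.mgrid[0:384,0:512]; uv=np.c_[u.ravel(),v.ravel()].astype(float)
    K=np.array([[c['fx'],0,c['cx']],[0,c['fy'],c['cy']],[0,0,1]],float)
    n=cv2.undistortPoints(uv.reshape(-1,1,2),K,np.array([c['k1'],0,0,0,0.])).reshape(-1,2)
    d=c['depth'].ravel()[:,None]; R=cv2.Rodrigues(np.float64(c['rvec']))[0]; t=np.float64(c['tvec']).ravel()
    return ((np.c_[n,np.ones(len(n))]*d-t)@R).reshape(384,512,3)
E
python3 - <<'E'
from h import *
for n in('top','side'):
    c=shot(n,n+'0.png'); R=cv2.Rodrigues(c['rvec'])[0]; print(n,-R.T@np.ravel(c['tvec']),R.round(2).tolist(),c['fx'],c['k1'])
print(robot.read_state())
E
```

```text
pics
top [ 0.48515166 -0.02564091  1.33772511] [[0.01, -1.0, -0.02], [-1.0, -0.01, -0.05], [0.05, 0.02, -1.0]] 384.754364824343 -0.029507349372373173
side [0.06701122 0.78577529 1.0122479 ] [[-0.85, -0.53, 0.0], [-0.38, 0.61, -0.69], [0.37, -0.59, -0.72]] 422.74884444896793 -0.14489805838263997
{'t': 0.1, 'q': array([-1.34941121e+00,  1.31070423e-01,  1.48912174e+00,  3.87904723e-06,
        1.52299890e+00, -8.54247825e-02]), 'dq': array([ 0.00127391, -0.00198845, -0.00293789, -0.000788  , -0.00012998,
       -0.00101476]), 'joint_torque': array([ 1.39660940e-03, -5.61345506e+01, -4.93092906e+01,  7.70879793e-02,
        2.91642017e-02, -6.66887149e-05]), 'tool_pos': array([ 0.18117664, -0.57178926,  0.40382791]), 'orientation': array([-1.33778059,  0.98112272, -0.97912871]), 'force': array([-0.48375114, -0.76056267, -0.01021115]), 'wrist_torque': array([ 0.02521042, -0.10512917, -0.01548669]), 'opening': 0.09340051127732212}
```

View pics/top0.png

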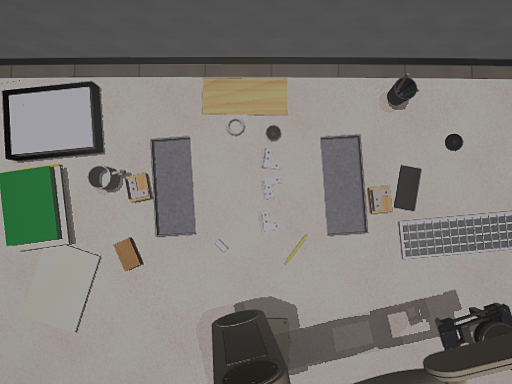

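View pics/side0.png

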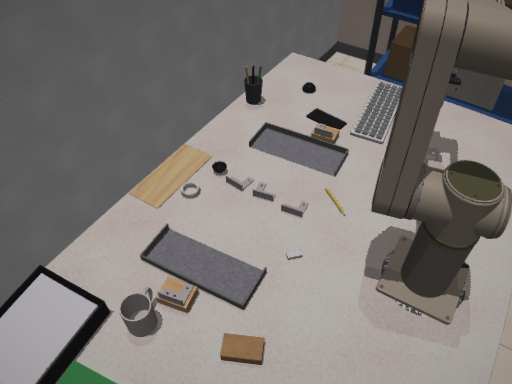

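```bash
python3 - <<'E'
from h import *
s=robot.read_state();print(cv2.Rodrigues(s['orientation'])[0].round(3))
c=dict(np.load('pics/top0.npz'));
P=cloud(c); c2=c['color'][:,:,::-1]
cv2.imwrite('pics/top0b.png',cv2.resize(c2[110:290,130:400],None,fx=2.9,fy=2.9,interpolation=cv2.INTER_CUBIC))
E
```

```text
[[ 0.302 -0.     0.953]
 [-0.953  0.002  0.302]
 [-0.002 -1.     0.   ]]
```

View pics/top0b.png

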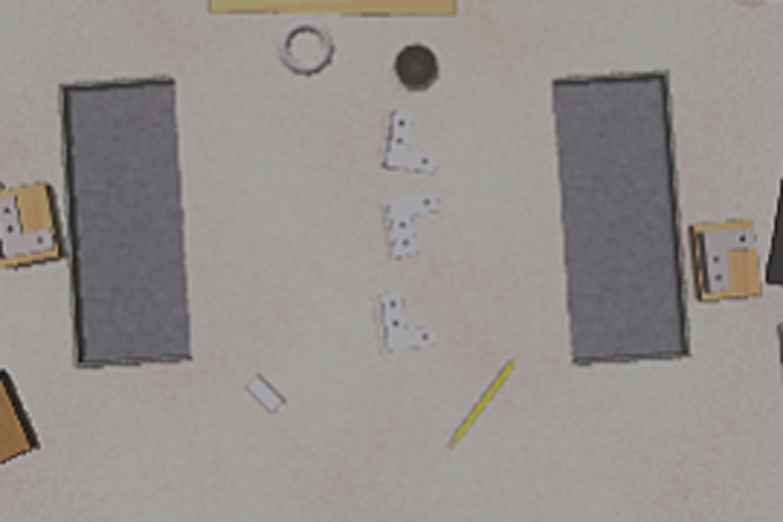

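```bash
python3 - <<'E'
import numpy as np,cv2
c=np.load('pics/top0.npz')['color'][:,:,::-1]
a=cv2.resize(c[140:240,250:295],None,fx=6,fy=6,interpolation=cv2.INTER_CUBIC)
s=np.load('pics/side0.npz')['color'][:,:,::-1]
b=cv2.resize(s[165:225,215:320],None,fx=5,fy=5,interpolation=cv2.INTER_CUBIC)
l=cv2.resize(c[165:210,120:160],None,fx=6,fy=6,interpolation=cv2.INTER_CUBIC)
r=cv2.resize(c[178:223,360:400],None,fx=6,fy=6,interpolation=cv2.INTER_CUBIC)
o=np.zeros((600,800,3),np.uint8);o[:600,:270]=a;o[:300,270:795]=b;o[300:570,275:515]=l;o[300:570,530:770]=r
cv2.imwrite('pics/zoom0.png',o)
E
```

```text
(no output)
```

View pics/zoom0.png

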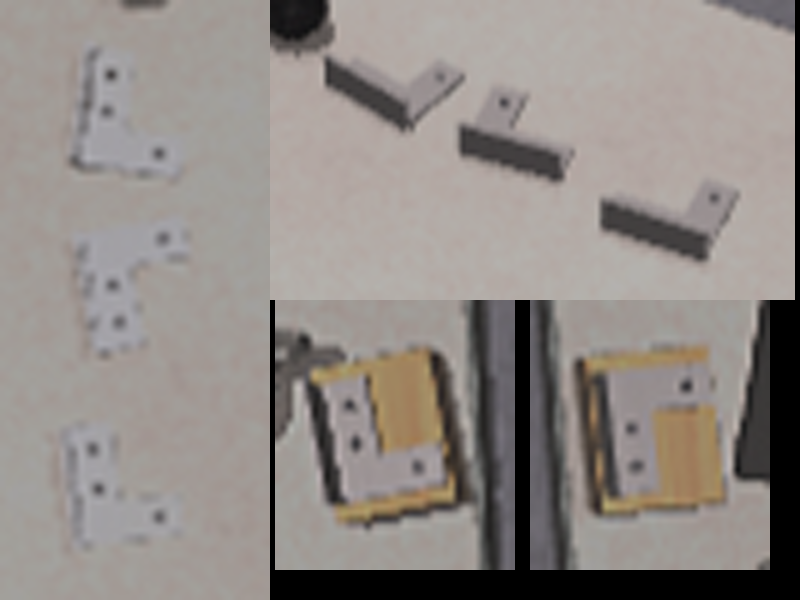

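```bash
python3 - <<'E'
from h import *
for n in('top','side'):
    c=dict(np.load(f'pics/{n}0.npz')); P=cloud(c)
    z=P[:,:,2]; print(n,np.nanstd(z[(abs(P[:,:,0]-.35)<.02)&(abs(P[:,:,1])<.05)]), np.nanmedian(z[(abs(P[:,:,0]-.35)<.02)&(abs(P[:,:,1])<.05)]))
    m=(z>.017)&(z<.04)&(P[:,:,0]>.35)&(P[:,:,0]<.75)&(abs(P[:,:,1])<.13)
    k,l,st,ce=cv2.connectedComponentsWithStats(m.astype(np.uint8))
    for i in range(1,k):
        if st[i,4]>5:
            q=P[l==i]; print(st[i],q.mean(0).round(4),q.min(0).round(4),q.max(0).round(4))
c=dict(np.load('pics/top0.npz'))
# tray a, b inside floor corners approx pix
for uv,zz in [([153,138],.025),([190,137],.025),([195,235],.025),([157,237],.025),([321,137],.025),([360,135],.025),([367,235],.025),([327,236],.025),([236,127],.02),([274,133],.024),([222,245],.012),([286,264],.004),([307,236],.004),([104,178],.09)]:
    print(uv,px2w(c,uv,zz).round(3))
E
```

```text
top 0.0027593236591293095 -0.0007608521907265403
[228 131  13   4  29] [0.7429 0.0811 0.0202] [0.737  0.0622 0.0171] [0.7487 0.1035 0.0251]
[267 131  13   9  33] [ 0.7317 -0.0524  0.0219] [ 0.7201 -0.0723  0.0174] [ 0.7493 -0.0309  0.0274]
[262 147   4  19  23] [ 0.6623 -0.0197  0.0266] [ 0.63   -0.0246  0.0228] [ 0.6927 -0.0147  0.0307]
[263 178   4  20  24] [ 0.552  -0.0241  0.0278] [ 0.5206 -0.0294  0.0214] [ 0.5859 -0.0186  0.032 ]
[260 211   4  20  24] [ 0.4401 -0.0155  0.0278] [ 0.4086 -0.0203  0.0229] [ 0.4729 -0.0095  0.0325]
side 0.0019618090604398546 0.0006972870250087295
[214 162  13  11  35] [ 0.7332 -0.0515  0.0212] [ 0.7207 -0.0775  0.0172] [ 0.7488 -0.025   0.0288]
[226 176  16  12  48] [ 0.6603 -0.0168  0.0231] [ 0.6252 -0.0241  0.0174] [ 0.6933 -0.009   0.0296]
[189 187  10   9  26] [0.7449 0.0886 0.0194] [0.7369 0.0641 0.0171] [0.75   0.1089 0.0219]
[253 190  20   8  62] [ 0.5487 -0.0204  0.0237] [ 0.5176 -0.0306  0.0172] [ 0.5833 -0.0138  0.0316]
[281 205  22  10  72] [ 0.4367 -0.0127  0.0244] [ 0.4042 -0.02    0.0172] [ 0.4728 -0.0037  0.0331]
[153, 138] [[0.721 0.364 0.025]]
[190, 137] [[0.726 0.235 0.025]]
[195, 235] [[0.389 0.212 0.025]]
[157, 237] [[0.38  0.342 0.025]]
[321, 137] [[ 0.728 -0.216  0.025]]
[360, 135] [[ 0.736 -0.35   0.025]]
[367, 235] [[ 0.395 -0.373  0.025]]
[327, 236] [[ 0.39  -0.237  0.025]]
[236, 127] [[0.762 0.076 0.02 ]]
[274, 133] [[ 0.741 -0.055  0.024]]
[222, 245] [[0.355 0.12  0.012]]
[286, 264] [[ 0.291 -0.1    0.004]]
[307, 236] [[ 0.388 -0.172  0.004]]
[104, 178] [[0.576 0.505 0.09 ]]
```

```bash
python3 - <<'E'
from h import *
s=robot.read_state(); print(s['t'],s['tool_pos'])
for n in('top','side'):
    c=dict(np.load(f'pics/{n}0.npz')); P=cloud(c); z=P[:,:,2]
    m=(z>.015)&(z<.04)&(P[:,:,0]>.35)&(P[:,:,0]<.71)&(abs(P[:,:,1])<.13)
    k,l,st,ce=cv2.connectedComponentsWithStats(m.astype(np.uint8))
    for i in range(1,k):
        if st[i,4]>12:
            q=P[l==i].astype(np.float32); f=cv2.fitLine(q[:,:2],cv2.DIST_L2,0,.001,.001).ravel(); print(n,q.mean(0),np.arctan(f[1]/f[0]))
E
```

```text
0.1 [ 0.18117664 -0.57178926  0.40382791]
top [ 0.66111594 -0.01963592  0.02614125] -0.12565212
top [ 0.5520091  -0.02405144  0.02779337] 0.18150868
top [ 0.44010332 -0.01546564  0.02782963] 0.12906721
side [ 0.6594839  -0.01669157  0.02270502] -0.13022006
side [ 0.5494241  -0.02023047  0.02296603] 0.17525902
side [ 0.43725333 -0.01274601  0.02355946] 0.16896944
```

```bash
python3 -m inch '[{"x":-30,"z":27.5,"y":5},{"x":-30,"z":27.5,"y":5},{"x":-30,"z":27.5,"y":5},{"x":-30,"z":27.5,"y":5},{"x":-30,"z":27.5,"y":5},{"x":-30,"z":27.5,"y":5},{"x":-30,"z":27.5,"y":5},{"x":-30,"z":27.5,"y":5},{"x":-30,"z":27.5,"y":5},{"x":-30,"z":27.5,"y":5},{"x":-30,"z":27.5,"y":5},{"x":-30,"z":27.5,"y":5}]' 1 20; cat >> h.py <<'E'
def go(x,y,tipz,yaw):
    s=robot.read_state(); R=cv2.Rodrigues(s['orientation'])[0]
    d=R.T@(np.array([x,y,tipz+.186])-s['tool_pos'])*1000
    a=np.arctan2(R[1,0],R[0,0]); tw=-(yaw-np.pi/2-a)
    # shift if twist done AFTER shift (d), or BEFORE (d2)
    T=cv2.Rodrigues(np.array([0,tw,0]))[0]
    print('t %.2f tcp %s tip z %.4f axis_y %s F %s open %.4f'%(s['t'],s['tool_pos'].round(4),s['tool_pos'][2]-.186,R[:,1].round(4),s['force'].round(1),s['opening']))
    print('shift xyz mm',d.round(1),'twist',tw.round(3),'shift if twisted first',(T.T@d).round(1))
E
python3 -c "
from h import *
go(.438,-.015,.06,.15)"
```

```text
t 0.10 tcp [ 0.1812 -0.5718  0.4038] tip z 0.2178 axis_y [-3.0e-04  1.6e-03 -1.0e+00] F [-0.5 -0.8 -0. ] open 0.0934
shift xyz mm [-453.   158.6  413. ] twist 0.157 shift if twisted first [-511.9  158.6  337.2]$[0]: bad value
```

```bash
python3 -m inch '[{"x":-30,"y":5,"z":27,"twist":0},{"x":-30,"y":5,"z":27,"twist":0},{"x":-30,"y":5,"z":27,"twist":0},{"x":-30,"y":5,"z":27,"twist":0},{"x":-30,"y":5,"z":27,"twist":0},{"x":-30,"y":5,"z":27,"twist":0},{"x":-30,"y":5,"z":27,"twist":0},{"x":-30,"y":5,"z":27,"twist":0},{"x":-30,"y":5,"z":27,"twist":0},{"x":-30,"y":5,"z":27,"twist":0},{"x":-30,"y":5,"z":27,"twist":0},{"x":-30,"y":5,"z":27,"twist":0}]' 1 20; 
python3 -c "
from h import *
go(.438,-.015,.06,.15)"
```

```text
t: 1.3
tool_pos: [0.3815, -0.1293, 0.3444]
orientation: [-1.339, 0.98, -0.981]
force: [1.3, -0.3, 0.7]
opening: 0.0926
t 1.30 tcp [ 0.3815 -0.1293  0.3444] tip z 0.1584 axis_y [ 1.e-04 -1.e-04 -1.e+00] F [ 1.3 -0.3  0.7] open 0.0926
shift xyz mm [-92.   98.4  88.3] twist 0.156 shift if twisted first [-104.6   98.4   72.9]
```

```bash
python3 -m inch '[{"x":-30,"y":30,"z":28,"twist":0},{"x":-30,"y":30,"z":28,"twist":0},{"x":-25,"y":30,"z":26,"twist":0},{"x":-4,"y":5,"z":4,"twist":0.08},{"x":0,"y":0,"z":0,"twist":0.076},{"x":0,"y":0,"z":0,"twist":0}]'
python3 - <<'E'
from h import *
go(.438,-.015,.009,.15); c=shot('side','s1.png'); cv2.imwrite('pics/s1z.png',cv2.resize(c['color'][140:280,180:380,::-1],None,fx=4,fy=4))
E
```

```text
t: 1.9
tool_pos: [0.4356, -0.0208, 0.2499]
orientation: [-1.278, 1.099, -1.096]
force: [-0.5, -0.2, 0.5]
opening: 0.0932
t 1.90 tcp [ 0.4356 -0.0208  0.2499] tip z 0.0639 axis_y [-1.9e-03  3.0e-04 -1.0e+00] F [-0.5 -0.2  0.5] open 0.0932
shift xyz mm [-5.3 54.9  3.4] twist 0.001 shift if twisted first [-5.3 54.9  3.4]
```

View pics/s1z.png

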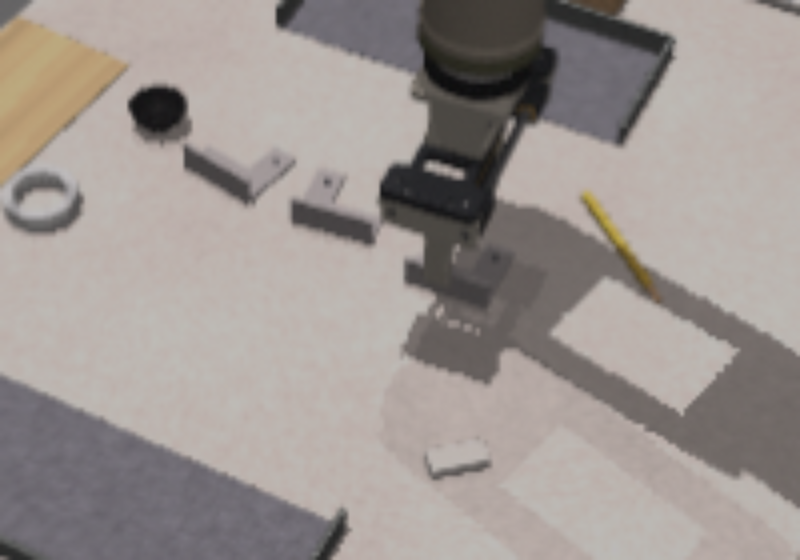

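The side view shows the open fingers straddling the near bracket (zoomed ~450,270). Next: descend and close.

```bash
python3 -m inch '[{"x":-5,"y":25,"z":3,"twist":0},{"x":0,"y":20,"z":0,"twist":0},{"x":0,"y":10,"z":0,"twist":0},{"x":0,"y":0,"z":0,"twist":0},{"x":0,"y":0,"z":0,"twist":0}]'
python3 -m inch '[{"x":0,"y":0,"z":0,"twist":0},{"x":0,"y":0,"z":0,"twist":0},{"x":0,"y":0,"z":0,"twist":0},{"x":0,"y":0,"z":0,"twist":0},{"x":0,"y":0,"z":0,"twist":0},{"x":0,"y":0,"z":0,"twist":0},{"x":0,"y":0,"z":0,"twist":0},{"x":0,"y":0,"z":0,"twist":0}]' -1 15
python3 - <<'E'
from h import *
go(.47,.305,.009,.1); c=shot('side','s2.png'); cv2.imwrite('pics/s2z.png',cv2.resize(c['color'][140:280,180:380,::-1],None,fx=4,fy=4))
E
```

```text
t: 2.45
tool_pos: [0.4384, -0.0162, 0.1964]
orientation: [-1.277, 1.097, -1.098]
force: [0.4, -1.0, -0.2]
opening: 0.093
t: 3.25
tool_pos: [0.4381, -0.0159, 0.1957]
orientation: [-1.277, 1.097, -1.097]
force: [-0.6, -0.4, -0.4]
opening: 0.0337
t 3.25 tcp [ 0.4381 -0.0159  0.1957] tip z 0.0097 axis_y [-2.e-04 -0.e+00 -1.e+00] F [-0.6 -0.4 -0.4] open 0.0337
shift xyz mm [-312.5    0.7   79.8] twist 0.051 shift if twisted first [-316.1    0.7   63.8]
```

View pics/s2z.png

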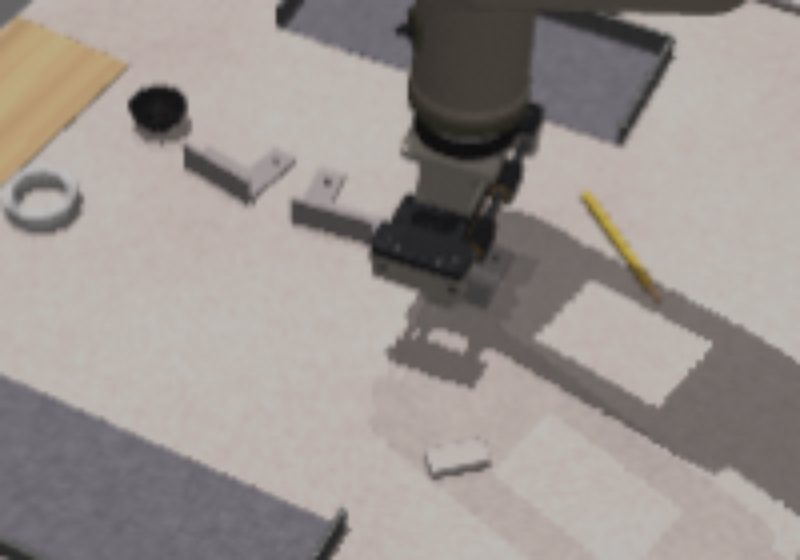

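```bash
python3 -m inch '[{"x":0,"y":0,"z":0,"twist":0},{"x":0,"y":0,"z":0,"twist":0},{"x":0,"y":0,"z":0,"twist":0},{"x":0,"y":0,"z":0,"twist":0},{"x":0,"y":0,"z":0,"twist":0},{"x":0,"y":0,"z":0,"twist":0}]' -1 15
python3 - <<'E'
from h import *
go(.47,.305,.009,.1)
E
```

```text
t: 3.9
tool_pos: [0.4381, -0.0159, 0.1957]
orientation: [-1.277, 1.097, -1.097]
force: [-0.7, 1.0, -0.5]
opening: 0.0036
t 3.90 tcp [ 0.4381 -0.0159  0.1957] tip z 0.0097 axis_y [-0.e+00  1.e-04 -1.e+00] F [-0.7  1.  -0.5] open 0.0036
shift xyz mm [-312.5    0.7   79.7] twist 0.051 shift if twisted first [-316.1    0.7   63.8]
```

```bash
python3 -m inch '[{"x":-10,"y":0,"z":5,"twist":0},{"x":-20,"y":0,"z":10,"twist":0},{"x":-25,"y":0,"z":10,"twist":0},{"x":-25,"y":0,"z":8,"twist":0},{"x":-25,"y":0,"z":7,"twist":0},{"x":-25,"y":0,"z":6,"twist":0},{"x":-25,"y":0,"z":6,"twist":0}]'
python3 - <<'E'
from h import *
go(.47,.305,.009,.1);c=shot('top','t3.png')
cv2.imwrite('pics/t3z.png',cv2.resize(c['color'][110:290,130:400,::-1],None,fx=2.9,fy=2.9))
E
```

```text
t: 4.6
tool_pos: [0.4662, 0.1468, 0.1957]
orientation: [-1.277, 1.097, -1.097]
force: [-0.1, -1.1, -0.1]
opening: 0.0038
t 4.60 tcp [0.4662 0.1468 0.1957] tip z 0.0097 axis_y [ 1.e-04 -0.e+00 -1.e+00] F [-0.1 -1.1 -0.1] open 0.0038
shift xyz mm [-155.8    0.7   27.5] twist 0.051 shift if twisted first [-157.     0.7   19.5]
```

View pics/t3z.png

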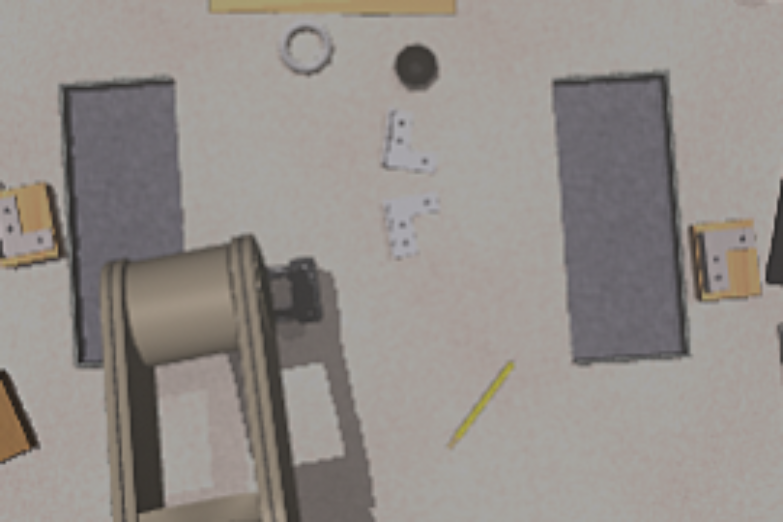

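The bracket left its place (zoomed ~400,320 is empty) and is under the gripper. Continue.

```bash
python3 -m inch '[{"x":-24,"y":0,"z":4,"twist":0.025},{"x":-25,"y":0,"z":4,"twist":0.025},{"x":-25,"y":0,"z":3,"twist":0},{"x":-25,"y":0,"z":3,"twist":0},{"x":-25,"y":0,"z":3,"twist":0},{"x":-20,"y":0,"z":2,"twist":0},{"x":-13,"y":0,"z":1,"twist":0},{"x":0,"y":0,"z":0,"twist":0},{"x":0,"y":0,"z":0,"twist":0}]'
python3 -m inch '[{"x":0,"y":0,"z":0,"twist":0},{"x":0,"y":0,"z":0,"twist":0},{"x":0,"y":0,"z":0,"twist":0},{"x":0,"y":0,"z":0,"twist":0}]' -0.5
python3 - <<'E'
from h import *
go(.47,.305,.08,-.128);c=shot('side','s4.png')
cv2.imwrite('pics/s4z.png',cv2.resize(c['color'][160:330,100:340,::-1],None,fx=3.3,fy=3.3))
E
```

```text
t: 5.55
tool_pos: [0.4684, 0.3035, 0.1957]
orientation: [-1.255, 1.134, -1.134]
force: [-0.4, 2.0, 0.7]
opening: 0.0042
t: 5.95
tool_pos: [0.4686, 0.3029, 0.1957]
orientation: [-1.255, 1.135, -1.135]
force: [1.0, -0.2, -0.2]
opening: 0.0226
t 5.95 tcp [0.4686 0.3029 0.1957] tip z 0.0097 axis_y [-1.e-04 -1.e-04 -1.e+00] F [ 1.  -0.2 -0.2] open 0.0226
shift xyz mm [ -1.9 -70.3   1.6] twist 0.228 shift if twisted first [ -2.2 -70.3   1.2]
```

View pics/s4z.png

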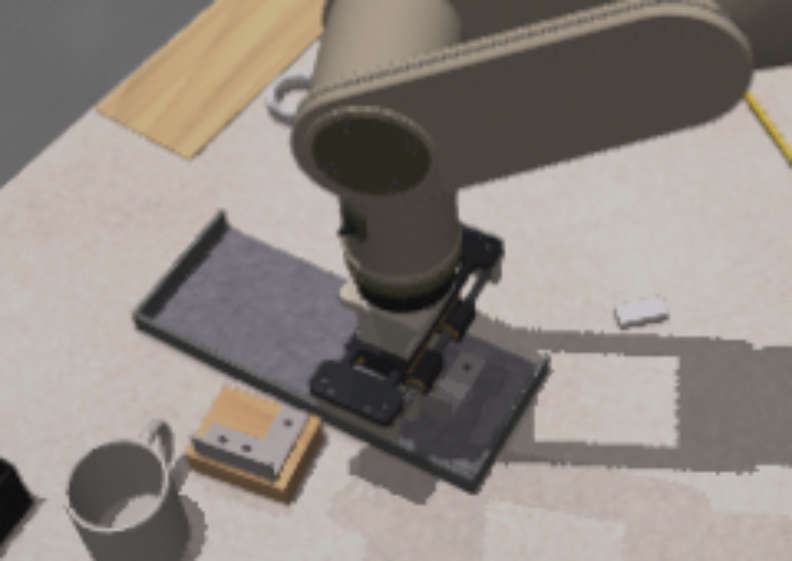

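The bracket is inside tray_a, with its toe visible at zoomed (465,370). Release and go up.

```bash
python3 -m inch '[{"x":0,"y":-15,"z":0,"twist":0},{"x":0,"y":-30,"z":0,"twist":0},{"x":0,"y":-30,"z":0,"twist":0},{"x":0,"y":0,"z":0,"twist":0.1},{"x":0,"y":0,"z":0,"twist":0.128}]' 
python3 - <<'E'
from h import *
go(.6605,-.019,.08,-.128)
E
```

```text
t: 6.5
tool_pos: [0.4692, 0.3038, 0.2739]
orientation: [-1.14, 1.303, -1.305]
force: [-1.0, -0.4, -0.5]
opening: 0.0236
t 6.50 tcp [0.4692 0.3038 0.2739] tip z 0.0879 axis_y [ 0.0038  0.002  -1.    ] F [-1.  -0.4 -0.5] open 0.0236
shift xyz mm [295.    8.  231.8] twist -0.003 shift if twisted first [295.8   8.  230.9]
```

```bash
python3 -m inch '[{"x":30,"y":0,"z":23,"twist":0},{"x":30,"y":0,"z":23,"twist":0},{"x":30,"y":0,"z":23,"twist":0},{"x":30,"y":0,"z":23,"twist":0},{"x":30,"y":0,"z":23,"twist":0},{"x":30,"y":0,"z":23,"twist":0},{"x":30,"y":0,"z":23,"twist":0},{"x":30,"y":0,"z":23,"twist":0},{"x":30,"y":0,"z":23,"twist":0},{"x":25,"y":0,"z":23,"twist":0},{"x":0,"y":0,"z":0,"twist":0},{"x":0,"y":0,"z":0,"twist":0}]' 0.3
python3 - <<'E'
from h import *
go(.6605,-.019,.0095,-.128)
c=shot('top','t5.png')
cv2.imwrite('pics/t5z.png',cv2.resize(c['color'][110:290,130:400,::-1],None,fx=2.9,fy=2.9))
c=shot('side','s5.png')
cv2.imwrite('pics/s5z.png',cv2.resize(c['color'][140:310,120:360,::-1],None,fx=3.3,fy=3.3))
E
```

```text
t: 7.7
tool_pos: [0.6594, -0.019, 0.2715]
orientation: [-1.145, 1.303, -1.303]
force: [-1.0, 0.4, -0.2]
opening: 0.06
t 7.70 tcp [ 0.6594 -0.019   0.2715] tip z 0.0855 axis_y [ 4.e-04  2.e-04 -1.e+00] F [-1.   0.4 -0.2] open 0.0600
shift xyz mm [-0.1 76.   1. ] twist -0.001 shift if twisted first [-0.1 76.   1. ]
```

View pics/t5z.png

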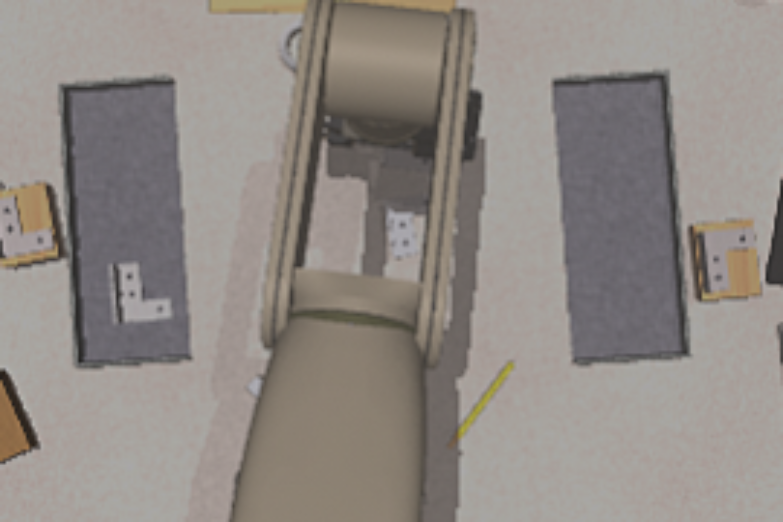

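View pics/s5z.png

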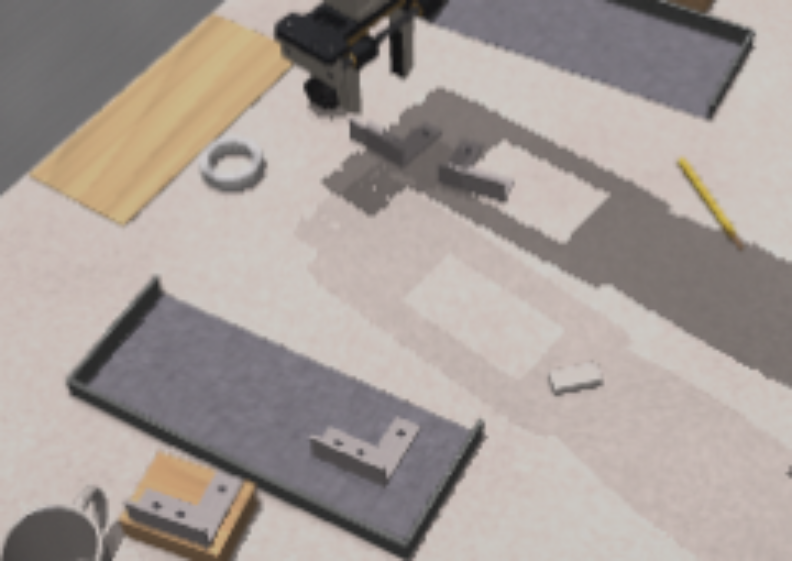

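The first bracket lies flat inside tray_a (top zoom 110–170, 262–322). The gripper is above the far bracket; descend and close.

```bash
python3 -m inch '[{"x":0,"y":25,"z":1,"twist":0},{"x":0,"y":25,"z":0,"twist":0},{"x":0,"y":17,"z":0,"twist":0},{"x":0,"y":9,"z":0,"twist":0},{"x":0,"y":0,"z":0,"twist":0}]'
python3 -m inch '[{"x":0,"y":0,"z":0,"twist":0},{"x":0,"y":0,"z":0,"twist":0},{"x":0,"y":0,"z":0,"twist":0},{"x":0,"y":0,"z":0,"twist":0},{"x":0,"y":0,"z":0,"twist":0},{"x":0,"y":0,"z":0,"twist":0},{"x":0,"y":0,"z":0,"twist":0},{"x":0,"y":0,"z":0,"twist":0},{"x":0,"y":0,"z":0,"twist":0},{"x":0,"y":0,"z":0,"twist":0}]' -1 15
python3 - <<'E'
from h import *
go(.642,.315,.0095,.0)
E
```

```text
t: 8.3
tool_pos: [0.6593, -0.0178, 0.1932]
orientation: [-1.149, 1.304, -1.3]
force: [0.8, -0.5, -0.4]
opening: 0.0609
t: 9.3
tool_pos: [0.6602, -0.0185, 0.1947]
orientation: [-1.146, 1.302, -1.302]
force: [-0.2, -0.3, -0.0]
opening: 0.0037
t 9.30 tcp [ 0.6602 -0.0185  0.1947] tip z 0.0087 axis_y [-1.e-04  0.e+00 -1.e+00] F [-0.2 -0.3 -0. ] open 0.0037
shift xyz mm [-328.5   -0.8  -60.3] twist -0.127 shift if twisted first [-333.5   -0.8  -18.2]
```

```bash
python3 -m inch '[{"x":0,"y":0,"z":0,"twist":-0.04},{"x":0,"y":0,"z":0,"twist":-0.05},{"x":-10,"y":0,"z":0,"twist":-0.037},{"x":-20,"y":0,"z":-2,"twist":0},{"x":-25,"y":0,"z":-2,"twist":0},{"x":-25,"y":0,"z":-2,"twist":0},{"x":-25,"y":0,"z":-2,"twist":0},{"x":-25,"y":0,"z":-2,"twist":0},{"x":-25,"y":0,"z":-2,"twist":0},{"x":-25,"y":0,"z":-2,"twist":0}]'
python3 - <<'E'
from h import *
go(.642,.315,.009,.0)
E
```

```text
t: 10.3
tool_pos: [0.6463, 0.1632, 0.1947]
orientation: [-1.209, 1.209, -1.209]
force: [0.2, -0.2, -1.2]
opening: 0.0039
t 10.30 tcp [0.6463 0.1632 0.1947] tip z 0.0087 axis_y [-0.e+00  1.e-04 -1.e+00] F [ 0.2 -0.2 -1.2] open 0.0039
shift xyz mm [-151.8   -0.3   -4.2] twist 0.0 shift if twisted first [-151.8   -0.3   -4.3]
```

```bash
python3 -m inch '[{"x":-25,"y":0,"z":-1,"twist":0},{"x":-25,"y":0,"z":-1,"twist":0},{"x":-25,"y":0,"z":-1,"twist":0},{"x":-25,"y":0,"z":-1,"twist":0},{"x":-25,"y":0,"z":0,"twist":0},{"x":-18,"y":0,"z":0,"twist":0},{"x":-9,"y":0,"z":0,"twist":0},{"x":0,"y":0,"z":0,"twist":0},{"x":0,"y":0,"z":0,"twist":0}]'
python3 -m inch '[{"x":0,"y":0,"z":0,"twist":0},{"x":0,"y":0,"z":0,"twist":0},{"x":0,"y":0,"z":0,"twist":0},{"x":0,"y":0,"z":0,"twist":0}]' -0.5
python3 -m inch '[{"x":0,"y":-15,"z":0,"twist":0},{"x":0,"y":-30,"z":0,"twist":0},{"x":0,"y":-30,"z":0,"twist":0},{"x":0,"y":0,"z":0,"twist":-0.1},{"x":0,"y":0,"z":0,"twist":-0.078}]' 
python3 - <<'E'
from h import *
go(.551,-.0235,.085,.178)
E
```

```text
t: 11.2
tool_pos: [0.6427, 0.3131, 0.1947]
orientation: [-1.209, 1.209, -1.209]
force: [0.0, 0.5, 0.1]
opening: 0.0037
t: 11.6
tool_pos: [0.6428, 0.3129, 0.1947]
orientation: [-1.209, 1.21, -1.21]
force: [0.1, -0.1, -0.0]
opening: 0.0229
t: 12.1
tool_pos: [0.6435, 0.3138, 0.2736]
orientation: [-1.285, 1.072, -1.076]
force: [-0.6, 0.4, 0.3]
opening: 0.0234
t 12.10 tcp [0.6435 0.3138 0.2736] tip z 0.0876 axis_y [ 0.0045  0.0018 -1.    ] F [-0.6  0.4  0.3] open 0.0234
shift xyz mm [ 315.     1.6 -151.9] twist 0.004 shift if twisted first [ 315.6    1.6 -150.7]
```

```bash
python3 -m inch '[{"x":32,"y":0,"z":-15,"twist":0},{"x":32,"y":0,"z":-15,"twist":0},{"x":32,"y":0,"z":-15,"twist":0},{"x":32,"y":0,"z":-15,"twist":0},{"x":32,"y":0,"z":-15,"twist":0},{"x":32,"y":0,"z":-15,"twist":0},{"x":32,"y":0,"z":-15,"twist":0},{"x":32,"y":0,"z":-15,"twist":0},{"x":32,"y":0,"z":-15,"twist":0},{"x":27,"y":0,"z":-15,"twist":0},{"x":0,"y":0,"z":0,"twist":0},{"x":0,"y":0,"z":0,"twist":0}]' 0.3
python3 - <<'E'
from h import *
c=shot('side','s6.png')
cv2.imwrite('pics/s6z.png',cv2.resize(c['color'][140:310,120:360,::-1],None,fx=3.3,fy=3.3))
go(.551,-.0235,.009,.178)
E
```

```text
t: 13.3
tool_pos: [0.5509, -0.0235, 0.2709]
orientation: [-1.286, 1.077, -1.079]
force: [-0.8, 0.4, -0.3]
opening: 0.0602
t 13.35 tcp [ 0.5511 -0.0229  0.2707] tip z 0.0847 axis_y [ 1.4e-03  3.0e-04 -1.0e+00] F [-1.1 -0.1  0.3] open 0.0600
shift xyz mm [ 0.6 75.7 -0.3] twist -0.001 shift if twisted first [ 0.6 75.7 -0.3]
```

View pics/s6z.png

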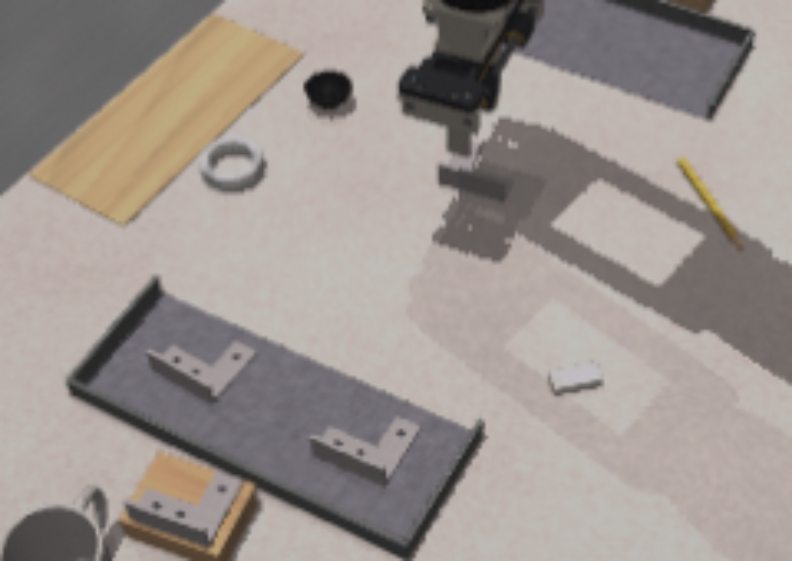

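Both left brackets lie inside tray_a (zoom 200,370 and 365,450), with the gripper over right_1. Descend and close.

```bash
python3 -m inch '[{"x":0,"y":25,"z":0,"twist":0},{"x":0,"y":25,"z":0,"twist":0},{"x":0,"y":16,"z":0,"twist":0},{"x":0,"y":9,"z":0,"twist":0},{"x":0,"y":0,"z":0,"twist":0}]'
python3 -m inch '[{"x":0,"y":0,"z":0,"twist":0},{"x":0,"y":0,"z":0,"twist":0},{"x":0,"y":0,"z":0,"twist":0},{"x":0,"y":0,"z":0,"twist":0},{"x":0,"y":0,"z":0,"twist":0},{"x":0,"y":0,"z":0,"twist":0},{"x":0,"y":0,"z":0,"twist":0},{"x":0,"y":0,"z":0,"twist":0},{"x":0,"y":0,"z":0,"twist":0},{"x":0,"y":0,"z":0,"twist":0}]' -1 15
python3 - <<'E'
from h import *
go(.555,-.26,.009,.08)
E
```

```text
t: 13.85
tool_pos: [0.5503, -0.022, 0.1936]
orientation: [-1.29, 1.078, -1.075]
force: [-0.4, -0.5, 0.2]
opening: 0.0603
t: 14.85
tool_pos: [0.5507, -0.0231, 0.1947]
orientation: [-1.288, 1.077, -1.077]
force: [-0.6, 0.3, 0.4]
opening: 0.004
t 14.85 tcp [ 0.5507 -0.0231  0.1947] tip z 0.0087 axis_y [-1.e-04 -0.e+00 -1.e+00] F [-0.6  0.3  0.4] open 0.0040
shift xyz mm [233.9  -0.3 -37.7] twist 0.098 shift if twisted first [236.5  -0.3 -14.7]
```

```bash
python3 -m inch '[{"x":0,"y":0,"z":0,"twist":0.04},{"x":5,"y":0,"z":0,"twist":0.058},{"x":15,"y":0,"z":-1,"twist":0},{"x":25,"y":0,"z":-2,"twist":0},{"x":25,"y":0,"z":-2,"twist":0},{"x":25,"y":0,"z":-2,"twist":0},{"x":25,"y":0,"z":-2,"twist":0},{"x":25,"y":0,"z":-2,"twist":0},{"x":25,"y":0,"z":-2,"twist":0},{"x":25,"y":0,"z":-1,"twist":0},{"x":25,"y":0,"z":-1,"twist":0},{"x":16,"y":0,"z":0,"twist":0}]'
python3 -m inch '[{"x":3,"y":0,"z":0,"twist":0},{"x":0,"y":0,"z":0,"twist":0},{"x":0,"y":0,"z":0,"twist":0}]'
python3 -m inch '[{"x":0,"y":0,"z":0,"twist":0},{"x":0,"y":0,"z":0,"twist":0},{"x":0,"y":0,"z":0,"twist":0},{"x":0,"y":0,"z":0,"twist":0}]' -0.5
python3 -m inch '[{"x":0,"y":-15,"z":0,"twist":0},{"x":0,"y":-30,"z":0,"twist":0},{"x":0,"y":-40,"z":0,"twist":0},{"x":0,"y":-40,"z":0,"twist":0},{"x":-30,"y":-30,"z":-40,"twist":0},{"x":-30,"y":-20,"z":-40,"twist":0},{"x":-30,"y":0,"z":-40,"twist":0},{"x":-30,"y":0,"z":-40,"twist":0},{"x":-30,"y":0,"z":0,"twist":0},{"x":-30,"y":0,"z":0,"twist":0}]'
python3 - <<'E'
from h import *
c=shot('top','t7.png')
cv2.imwrite('pics/t7z.png',cv2.resize(c['color'][110:290,130:400,::-1],None,fx=2.9,fy=2.9))
c=shot('side','s7.png')
cv2.imwrite('pics/s7z.png',cv2.resize(c['color'][100:310,110:390,::-1],None,fx=2.8,fy=2.8))
E
```

```text
t: 16.05
tool_pos: [0.5544, -0.262, 0.1947]
orientation: [-1.246, 1.15, -1.15]
force: [-0.9, 3.4, 6.6]
opening: 0.004
t: 16.35
tool_pos: [0.5551, -0.2619, 0.1947]
orientation: [-1.246, 1.15, -1.15]
force: [-0.5, -1.3, 1.4]
opening: 0.004
t: 16.75
tool_pos: [0.5551, -0.262, 0.1946]
orientation: [-1.246, 1.15, -1.15]
force: [0.1, 0.8, -0.5]
opening: 0.023
t: 17.75
tool_pos: [0.389, -0.1007, 0.3652]
orientation: [-1.244, 1.149, -1.153]
force: [0.4, 0.7, 0.4]
opening: 0.0231
```

View pics/t7z.png

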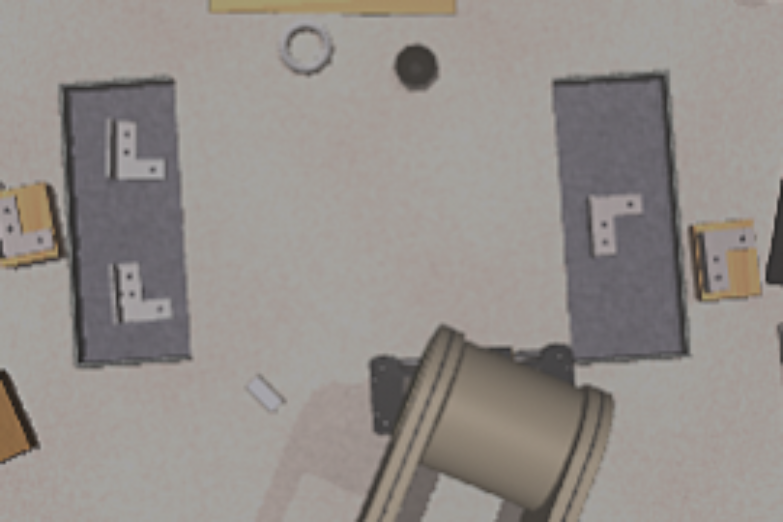

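View pics/s7z.png

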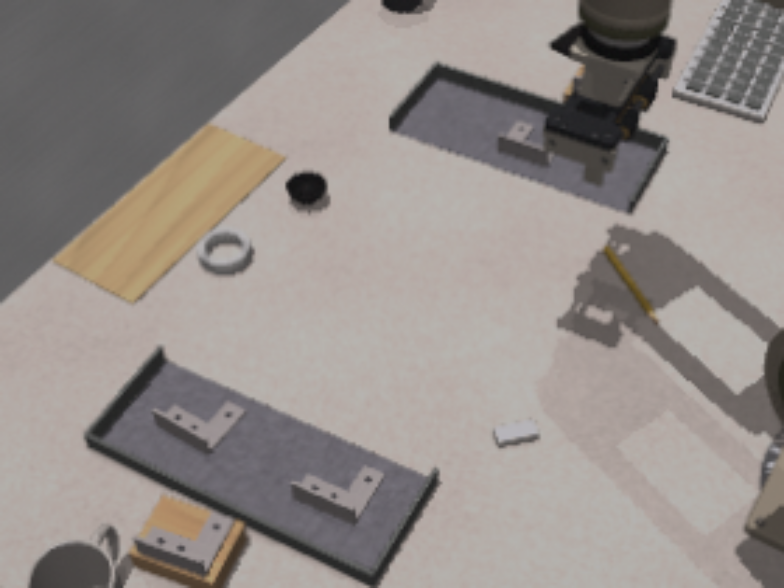

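All three brackets are inside. The left ones are in tray_a (top zoom 135,150 and 140,292) and right_1 is in tray_b (613,225). Bystanders look unmoved.

```bash
python3 -m inch '[{"x":0,"y":0,"z":0,"twist":0},{"x":0,"y":0,"z":0,"twist":0}]'
python3 -c "
from plant import robot
print(robot.close_job(), robot.read_state()['t'])"
```

```text
t: 18.05
tool_pos: [0.3905, -0.1021, 0.3647]
orientation: [-1.246, 1.149, -1.151]
force: [0.3, -0.3, -0.3]
opening: 0.0233
the job is handed in; nothing more can be done
the job is handed in; nothing more can be done
```

All three brackets are in their matching trays, and I handed the job in at about 18 s of the 64 s limit; no verdict is reported. I pinched each bracket by its flange and slid it flat over the desk. Both left-hand brackets went into tray_a, whose sample is left-hand, and the right-hand one went into tray_b.

- **Placement:** the last top and side pictures show all three lying flat, wholly past the open edges. By my target positions they clear those edges by roughly 25–30 mm.
- **Bystanders:** the tape roll, eraser, clip dish and pencil look unmoved. I judged this by eye and did not measure their positions again. I did not check the phone or the whole of the mug in the last pictures, but the arm never went near either.
- **Forces:** wrist force stayed under about 8 N at every reading, and the gripper was clear of everything at the end.
- **Failed or disagreed:** my first move command was refused for missing row keys and moved nothing. The two cameras disagreed by about 3–4 mm in position, and by 0.04 rad on the near bracket's angle, which did not affect the grasps.

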